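# Set the desk lamp for reading and switch it on touch-free

## Task

Get the desk lamp ready for reading: with the fingertips, gently push its swing arm round until the light head is over the middle of the red notebook, then leave it there. Then switch on the warm light by pointing at the amber touch-free switch: hold the fingertips just above its middle, two or three centimetres clear, for three seconds, without touching it. Touch none of the three switches, do not come low over the blue or the green one, grip or lift nothing, and leave everything else where it lies.

Things in the scene. Friction and masses are not known exactly. Their poses are not given: they have to be found in the camera images.
- lamp_arm (a joint): angle of the lamp's swing arm about its upright post (rad, 0 to 1.7), growing clockwise seen from above. It starts at 0.1 to 0.4, pointing roughly to the robot's right (-y); the notebook lies 0.4 to 1.1 rad clockwise of it, so push the arm towards the robot, from its far side. Friction hinge: about 1.5 N at the head moves it, and it stays where it is left.
- lamp_pivot (a point): point on the axis of the lamp's vertical post, at mid-height of the swing arm (205 mm above the desk). The post is a steel rod 18 mm thick on a fixed round foot 120 mm across and 15 mm high; the hub of the arm on it is 32 mm across and reaches 227 mm above the desk.
- lamp_head (a point): centre of the light head, 190 mm from the pivot along the arm, 205 mm above the desk. The head is a flat black bar with a silver stripe on top, 180 mm long (100 to 280 mm from the pivot), 36 mm wide, 16 mm thick (197 to 213 mm above the desk), free space below. Push on its long upright side.
- notebook: loose closed red notebook lying flat, 105 x 148 mm, 14 mm thick, long side along its y; origin at the centre of its underside. Its centre is 155 to 220 mm from the lamp's post, so at the best arm angle the head's centre may still be up to 35 mm off along the arm; within 50 mm counts as over it.
- puck_amber: loose round touch-free lamp switch, a black disc 46 mm across and 18 mm high with a top in amber (orange), 38 mm across; origin at the centre of its underside. This is the switch to point at.
- puck_amber_top (a point): centre of the top face of the amber switch, 18 mm above the desk. It answers to fingertips held up to about 60 mm above it (TCP, 19 mm behind the fingertips, within 25 mm sideways and 19 to 80 mm above this point).
- puck_blue: loose round touch-free lamp switch, a black disc 46 mm across and 18 mm high with a top in blue, 38 mm across; origin at the centre of its underside. Not to be switched.
- puck_blue_top (a point): centre of the top face of the blue switch, 18 mm above the desk; it is set off by a TCP within 25 mm sideways and less than 80 mm above it.
- puck_green: loose round touch-free lamp switch, a black disc 46 mm across and 18 mm high with a top in green, 38 mm across; origin at the centre of its underside. Not to be switched.
- puck_green_top (a point): centre of the top face of the green switch, 18 mm above the desk; it is set off by a TCP within 25 mm sideways and less than 80 mm above it.
- mug: loose blue mug with a handle, 80 mm across, 90 mm high, a bystander; origin at the centre of its underside
- spray_can: loose upright can with a green label, 50 mm across, 140 mm high, a bystander; origin at the centre of its underside
- calculator: loose black pocket calculator lying flat, 80 x 150 mm, 18 mm thick, a bystander; origin at the centre of its underside
- hairbrush: loose wooden hairbrush lying bristles up, 215 mm long, 55 mm wide, 32 mm high, a bystander; origin on its underside, near its middle
Mind the look-alikes: they are no part of the job. What is shaped like the puck_amber but pink or purple is not meant.

How it is judged:
On the way, in this order (a step that is already met when the one before it is completed fails the run):
1. the lamp's head is over the notebook and the fingers have left it (horizontal distance between lamp_head and notebook below 0.05 m and contact force between each of the arm, the fingers and lamp_arm below 0.05 N), for 0.3 s.
2. the fingertips dwell just above the amber switch for 2.5 s, the lamp still over the notebook (horizontal distance between the grasp point and puck_amber_top below 0.025 m and z of the grasp point in the frame of puck_amber_top between 0.019 and 0.08 m and horizontal distance between lamp_head and notebook below 0.05 m), for 2.5 s.
At the end, for the whole second after the job is handed in: The centre of the lamp's head is within 50 mm (horizontally) of the notebook's centre and at rest, after the TCP has dwelt 2.5 s within 25 mm sideways of and 19 to 80 mm above the amber switch's top; no switch has moved 10 mm, no other loose thing 20 mm (horizontal distance between lamp_head and notebook below 0.05 m and velocity of joint lamp_arm between -0.05 and 0.05 rad/s and distance of each of puck_amber, puck_blue, puck_green from where it was at the start of the episode below 0.01 m and distance of each of notebook, mug, spray_can, calculator, hairbrush from where it was at the start of the episode below 0.02 m); the robot touches nothing.
It fails at once if a switch is touched (contact force between any of the fingers, the arm and puck_amber above 0.3 N or contact force between any of the fingers, the arm and puck_blue above 0.3 N or contact force between any of the fingers, the arm and puck_green above 0.3 N).
It fails at once if the blue or green switch is set off (TCP within 25 mm sideways and less than 80 mm above its top) ((horizontal distance between the grasp point and puck_blue_top below 0.025 m and z of the grasp point in the frame of puck_blue_top below 0.08 m) or (horizontal distance between the grasp point and puck_green_top below 0.025 m and z of the grasp point in the frame of puck_green_top below 0.08 m)).
It fails at once if the amber switch is set off before the lamp is over the notebook ((horizontal distance between the grasp point and puck_amber_top below 0.025 m and z of the grasp point in the frame of puck_amber_top below 0.08 m) and not (horizontal distance between lamp_head and notebook below 0.05 m)).
It fails at once if the lamp's arm is forced or squeezed with more than 25 N (contact force between the fingers and lamp_arm above 25 N).
It fails at once if a switch or a bystander is lifted or moved away (distance of any of puck_amber, puck_blue, puck_green from where it was at the start of the episode above 0.01 m or distance of any of notebook, mug, spray_can, calculator, hairbrush from where it was at the start of the episode above 0.02 m).
It also fails if it takes over 64 s, if anything falls off the work surface, if the arm or the gripper's body presses on something with over 40 N, if the wrist force passes 120 N, or if a joint passes its speed limit or range.

## Robot

A 6-joint arm with a two-finger parallel gripper is mounted at the origin on the work surface. World frame = base frame: x ahead of the robot, y to its left, z up, the work surface at z = 0. Lengths are in m, angles in rad, forces in N, time in s.
With the tool pointing down it reaches from about 0.375 to 0.9 m from the base axis. Payload 3.1 kg.
Tool frame: the origin (TCP) lies between the finger pads, 19 mm behind the fingertips; this is the grasp point; z points along the fingers, y is the line along which they close (so a half turn about z gives the same grasp; the last joint's range is limited). The gripper opens to 87 mm and grips with 3 to 60 N. Pads are 19 mm wide; open, the fingers measure 117 mm over their backs; the gripper's body (75 mm by 190 mm) begins 51 mm behind the grasp point.
Start: joints at [-1.329, 0.527, 1.433, -0, 1.181, -0.178], TCP at [0.255, -0.57, 0.241] pointing down, gripper open.
Joint ranges: [-3.08, 3.08], [-0.75, 2.2], [0.22, 2.44], [-1.43, 4.57], [0, 2.65], [-2.85, 2.85]. Speed limits (rad/s): [2.79, 2.79, 3.14, 3.14, 3.14, 3.14].

## Interface

Orientations are given as a unit quaternion [x, y, z, w].
In Python, from rig import get_obs, cams, job gives the robot as it stands.
- The arm moves only by the tool servo_tool, never from a script. Its argument "moves" is text: rows parted by semicolons, each of 5 numbers parted by spaces: the shift along the tool's x, y, z in m, then the turn about the tool's z in degrees, then the finger opening in m, from 0 to 0.087. In form: dx dy dz spin claw; .... A call has 1 to 10 rows; each row is the pose to reach, as a shift and turn from the pose commanded when the call began, along the tool's axes at that moment; what a row does not reach only later rows make up. A row lasts 1/12 s, in which the tool goes at most 41.7 mm and 7.16 degrees, less where a joint would pass 70% of its speed; a pose out of reach is approached as far as the arm can. A call with a gripper value outside its range is refused whole. The fingers move at their own pace and stop on an object; "grip_force" is the grip in N (left out, the last holds). Time passes only in rows, so rows that repeat a pose let the fingers close. It gives the time, the measured TCP pose, the force, the opening and the grip force at its end, in the units of the state.
- get_obs(): the state, without advancing time (a new reading comes with each control period).
- cams.camera(name): name is "scene" or "side" or "wrist"; returns the picture (384x512x3 uint8, blue, green, red); there is no depth.
- cams.camera_model(name): a dict with "fx", "fy", "cx", "cy" (pixels), "dist" ([k1, k2, p1, p2, k3] as OpenCV has them; the pictures are not rectified), "R" (3x3) and "t" (3): a world point X has camera coordinates R X + t. Camera axes: x right, y down, z forward; pixel columns grow to the right and rows downward; lengths in m; the calibration is good to about 2 mm. A picture is of the moment at which its call begins: read the wrist's pose just before it. camera_model takes no time and is no camera call; for the wrist camera it gives the pose at the moment of the call.
- job.hand_in(): hands the job in; it is judged then, once.
The state is a dict: "time": time; "q": joint angles; "joint_velocities": joint speeds; "joint_torque": joint torques, N m; "position": TCP position; "tool_rot": TCP orientation; "ft_force": force on the tool from outside, world axes, zero at the start; "moment": the same for the moment, N m; "grip_width": finger opening in m; "grip_force": force on a finger pad.
Only numpy, scipy, OpenCV 4.12 (cv2) and the standard library are available. Lean on these libraries where they do the work, as an engineer would, in place of code of your own. Each camera call takes 0.05 s, during which the arm holds its last target. There are 200 camera calls.

## Working session

There is one attempt and no reset: what is moved stays moved. The work goes in short steps, Python scripts to look and compute and a tool call to move; the robot and the scene stay as the last step left them, time stands still between calls to the robot, and variables do not carry over. Pictures are saved under pics/ and viewed, at most 10 in all, crops included, and the job is handed in when it is done.

Besides the shell and the picture viewer there is one more tool, called after "Request:" by a JSON object that holds its "method" and its "body", one argument or row to a line. servo_tool: Moves the arm, as the interface text tells. Its arguments: {"type":"object","properties":{"moves":{"type":"string"},"grip_force":{"type":"number"}},"required":["moves"]}

```bash
mkdir -p pics
cat > h.py <<'E'
import numpy as np, cv2
from rig import get_obs, cams, job
def ray(m,uv):
    K=np.array([[m['fx'],0,m['cx']],[0,m['fy'],m['cy']],[0,0,1.]])
    p=cv2.undistortPoints(np.array([[uv]],float),K,np.array(m['dist'],float))[0,0]
    R=np.array(m['R']);t=np.array(m['t'])
    return -R.T@t, R.T@np.array([p[0],p[1],1])
def plane(m,uv,z):
    o,d=ray(m,uv); return o+d*(z-o[2])/d[2]
def proj(m,X):
    K=np.array([[m['fx'],0,m['cx']],[0,m['fy'],m['cy']],[0,0,1.]])
    return cv2.projectPoints(np.array(X,float).reshape(-1,1,3),cv2.Rodrigues(np.array(m['R'],float))[0],np.array(m['t'],float),K,np.array(m['dist'],float))[0].reshape(-1,2)
E
python3 - <<'E'
from h import *
for n in ("scene","side"):
    im=cams.camera(n); cv2.imwrite(f'pics/{n}0.png',im)
    m=cams.camera_model(n); print(n,(-np.array(m['R']).T@m['t']).round(3))
o=get_obs();print(o['time'],o['position'],o['tool_rot'])
E
```

```text
scene [ 1.068 -0.236  0.953]
side [0.047 0.441 0.699]
0.1 [ 0.25518789 -0.56983709  0.24035982] [ 9.77945474e-01  2.08857962e-01 -2.80940731e-05 -1.00003723e-03]
```

View pics/scene0.png

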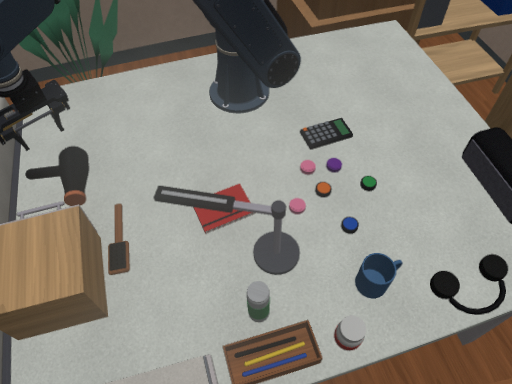

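View pics/side0.png

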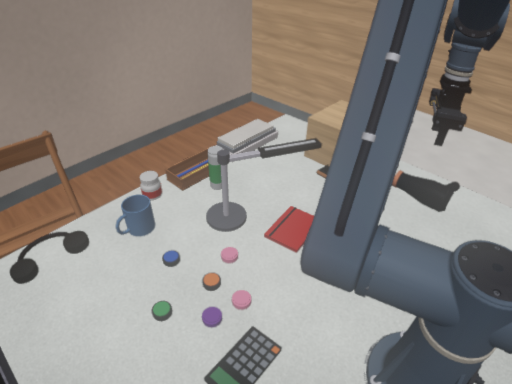

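Scene: robot base at (240,95), lamp hub (279,208), head from (157,193) to (232,203), and notebook (222,207). The round discs are orange (323,188), pink (308,166) and (297,205), purple (334,165), blue (350,225) and green (369,183). Orange is the amber switch; the pink and purple ones are look-alikes. Next I'll measure positions and check an enlarged crop.

```bash
cat > meas.py <<'E'
from h import *
def blobs(im,lo,hi,amin=25):
    hsv=cv2.cvtColor(im,cv2.COLOR_BGR2HSV); k=cv2.inRange(hsv,lo,hi)
    n,l,s,c=cv2.connectedComponentsWithStats(k)
    return [(c[i].round(1),s[i,4]) for i in range(1,n) if s[i,4]>=amin]
E
python3 - <<'E'
from meas import *
for n in ("scene","side"):
    im=cv2.imread(f'pics/{n}0.png'); m=cams.camera_model(n); print(n)
    for nm,lo,hi,z in (("amber",(5,140,90),(16,255,255),.018),("blue",(105,150,60),(125,255,255),.018),("green",(55,120,40),(85,255,255),.018),("purple",(126,90,40),(150,255,255),.018),("pink",(160,60,120),(179,160,255),.018),("red",(174,165,60),(180,255,255),.014),("red0",(0,165,60),(4,255,255),.014)):
        for c,a in blobs(im,lo,hi):
            p=plane(m,c,z)
            if np.hypot(*p[:2])<1.1: print(nm,c,a,p.round(3))
m=cams.camera_model("scene");s=cams.camera_model("side")
print("hub",plane(m,(279,208),.227),plane(s,(224,157),.22))
for uv in((162,193),(228,204)): print("stripe",plane(m,uv,.213))
print("foot",plane(m,(276.5,251),.015),plane(s,(226.5,216),.015))
print("spray top",plane(m,(258,288),.14))
im=cv2.imread('pics/scene0.png')
cv2.imwrite('pics/c1.png',cv2.resize(im[140:260,140:400],None,fx=3,fy=3,interpolation=cv2.INTER_CUBIC))
E
```

```text
scene
amber [439.6  39.9] 322 [-0.048  0.831  0.018]
amber [480.8  94.6] 993 [0.274 0.797 0.018]
amber [323.2 187.4] 119 [0.479 0.119 0.018]
amber [447.6 362.3] 6005 [1.006 0.207 0.018]
blue [349.9 223.3] 138 [0.61  0.143 0.018]
blue [276.3 363.6] 189 [ 0.891 -0.155  0.018]
green [368.7 181.3] 113 [0.498 0.252 0.018]
purple [333.8 164.1] 151 [0.41  0.18  0.018]
pink [307.6 165.7] 144 [0.392 0.104 0.018]
pink [297.1 204.7] 180 [0.512 0.028 0.018]
side
purple [211.4 315.5] 229 [0.402 0.185 0.018]
pink [229.2 254.3] 192 [0.504 0.034 0.018]
pink [241.2 299.3] 272 [0.385 0.11  0.018]
hub [ 0.63268204 -0.07035915  0.227     ] [ 0.61604246 -0.06411166  0.22      ]
stripe [ 0.50924419 -0.30458213  0.213     ]
stripe [ 0.58156105 -0.1701073   0.213     ]
foot [ 0.62770586 -0.06919459  0.015     ] [ 0.61887047 -0.06549494  0.015     ]
spray top [ 0.75715217 -0.15548687  0.14      ]
```

View pics/c1.png

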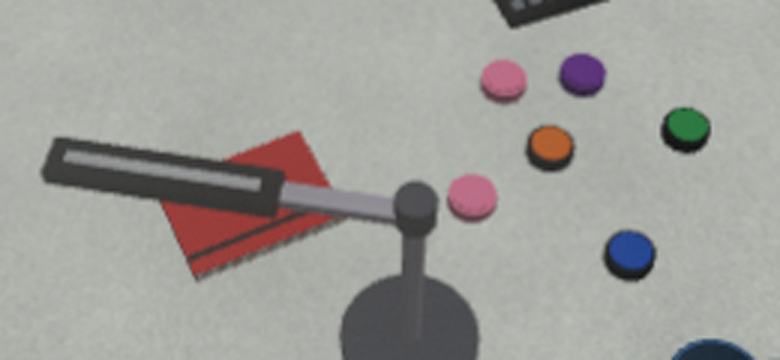

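The crop confirms the orange-topped black disc at (323,188) as the amber switch; both pinks and the purple are decoys. The two cameras differ by a few mm, so I'll refine with both views.

Run:
```python
from meas import *
M={n:cams.camera_model(n) for n in("scene","side")}; I={n:cv2.imread(f'pics/{n}0.png') for n in M}
def tri(a,b):
    o1,d1=ray(M['scene'],a);o2,d2=ray(M['side'],b)
    A=np.stack([d1,-d2],1);s=np.linalg.lstsq(A,o2-o1,rcond=None)[0]
    p,q=o1+s[0]*d1,o2+s[1]*d2; return ((p+q)/2).round(3),np.linalg.norm(p-q).round(4)
sd={}
for nm,lo,hi in (("amber",(3,120,60),(18,255,255)),("blue",(100,130,50),(125,255,255)),("green",(55,90,30),(90,255,255)),("red",(172,140,50),(180,255,255))):
    for n in M:
        for c,a in blobs(I[n],lo,hi,60):
            p=plane(M[n],c,.016)
            if .35<np.hypot(*p[:2])<.75 : print(nm,n,c,a,p.round(3))
print("pink",tri((297.1,204.7),(229.2,254.3)),tri((307.6,165.7),(241.2,299.3)))
print("hub top",tri((279,204),(224,153)))
for uv in((240,183.7),(255,212.7),(205.7,233)): print("nb",plane(M['scene'],uv,.014).round(3))
cv2.imwrite('pics/c2.png',cv2.resize(I['side'][125:265,190:350],None,fx=4,fy=4,interpolation=cv2.INTER_CUBIC))
```

```text
amber scene [61.6 80.3] 75 [-0.252 -0.605  0.016]
amber scene [323.4 187.5] 125 [0.478 0.12  0.016]
amber side [211. 279.] 126 [0.479 0.118 0.016]
blue scene [349.9 223.3] 145 [0.609 0.144 0.016]
green scene [103.3  27.7] 949 [-0.546 -0.436  0.016]
green scene [341.1 127. ] 115 [0.275 0.263 0.016]
green scene [368.8 181.2] 122 [0.496 0.253 0.016]
green side [161.2 307.9] 97 [0.499 0.251 0.016]
pink (array([0.508, 0.03 , 0.012]), np.float64(0.0002)) (array([0.388, 0.107, 0.012]), np.float64(0.0003))
hub top (array([ 0.622, -0.068,  0.227]), np.float64(0.0029))
nb [ 0.394 -0.102  0.014]
nb [ 0.5   -0.089  0.014]
nb [ 0.522 -0.231  0.014]
```

View pics/c2.png

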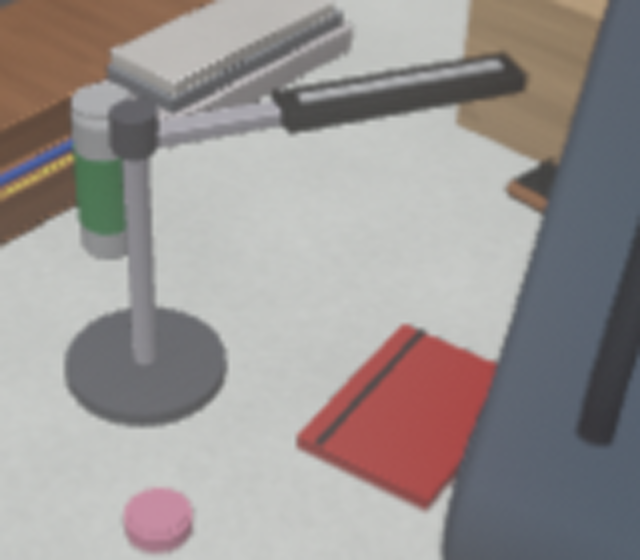

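The side crop shows the lamp hub at about (223,157), the spray can behind the post, and the notebook with corners (292,206), (265,235) and (297,250).

| Item | Position (m) | Check |
|---|---|---|
| Amber switch | (0.479, 0.119) | Two views agree to 2 mm |
| Lamp post | (0.622, -0.068) | Hub top comes out at 0.227, as given |
| Notebook centre | (0.458, -0.167) | 192 mm from the post; sides measure 107 x 144 mm |

The lamp angle is about 0.44 and the target is about 1.03. I'll close the fingers, rise and travel over to the far side of the head.

Request:
{"method": "servo_tool", "body": {
  "moves": "0 0 -0.03 0 0; 0 0 -0.06 0 0; 0.03 -0.01 -0.06 0 0; 0.06 -0.02 -0.06 0 0; 0.09 -0.03 -0.06 0 0; 0.12 -0.04 -0.06 0 0; 0.15 -0.05 -0.06 0 0; 0.18 -0.06 -0.06 0 0; 0.21 -0.065 -0.06 0 0; 0.24 -0.07 -0.06 0 0",
  "grip_force": 5
}}

```text
time: 0.93
position: [0.4466, -0.407, 0.3008]
tool_rot: [0.978, 0.209, -0.0, -0.001]
ft_force: [-0.2, -0.3, 1.3]
grip_width: 0.0284
grip_force: 0.0
```

Request:
{"method": "servo_tool", "body": {
  "moves": "0.03 -0.01 0 0 0; 0.06 -0.02 0 0 0; 0.09 -0.03 0 0 0; 0.12 -0.04 0 0 0; 0.15 -0.045 0 0 0; 0.17 -0.05 0 0 0; 0.185 -0.055 0 0 0; 0.194 -0.055 0 0 0; 0.194 -0.055 0 0 0; 0.194 -0.055 0 0 0"
}}

```text
time: 1.77
position: [0.6, -0.2795, 0.3009]
tool_rot: [0.978, 0.209, -0.001, -0.0]
ft_force: [0.4, 1.0, -0.0]
grip_width: 0.0004
grip_force: 0.0
```

Run:
```python
from meas import *
o=get_obs();print(o['time'],o['position'],o['tool_rot'],o['grip_width'])
im=cams.camera("scene");cv2.imwrite('pics/s1.png',im)
```

```text
1.7667 [ 0.59995769 -0.27949084  0.30086722] [ 9.77944014e-01  2.08866331e-01 -6.00413156e-04 -2.30887578e-05] 0.0004167808790649153
```

View pics/s1.png

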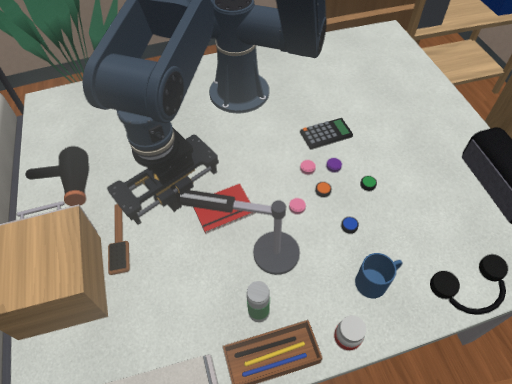

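The gripper stands above the head's far (+x) side, the lamp hasn't moved and the fingers are closed. I'll descend with ~35 mm of clearance to the head.

Request:
{"method": "servo_tool", "body": {
  "moves": "0 0 0.015 0 0; 0 0 0.03 0 0; 0 0 0.045 0 0; 0 0 0.06 0 0; 0 0 0.075 0 0; 0 0 0.09 0 0; 0 0 0.096 0 0; 0 0 0.096 0 0"
}}

```text
time: 2.48
position: [0.5985, -0.2796, 0.2035]
tool_rot: [0.978, 0.208, -0.002, -0.001]
ft_force: [0.2, 0.8, -0.4]
grip_width: 0.0005
grip_force: 0.0
```

Run:
```python
from meas import *
o=get_obs();print(o['time'],o['position'],o['ft_force'])
for n in("scene","side"):
    im=cams.camera(n);m=cams.camera_model(n);print(n,proj(m,[o['position']]))
    if n=="scene":cv2.imwrite('pics/s2.png',cv2.resize(im[130:270,100:300],None,fx=4,fy=4,interpolation=cv2.INTER_CUBIC))
```

```text
2.4833 [ 0.59851354 -0.27957384  0.20348515] [ 0.23373104  0.80134508 -0.3950208 ]
scene [[180.86681756 225.37684845]]
side [[282.39517121 135.70938661]]
```

View pics/s2.png

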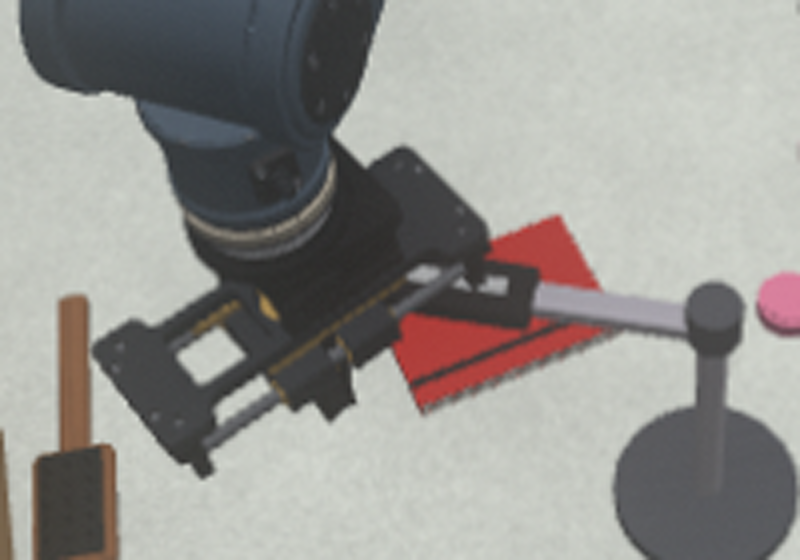

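The fingertips at (184,230) are on the far side of the head, clear of it, and the lamp is unmoved. I'll push gently toward the robot.

Request:
{"method": "servo_tool", "body": {
  "moves": "-0.005 -0.007 0 0 0; -0.01 -0.014 0 0 0; -0.014 -0.021 0 0 0; -0.018 -0.026 0 0 0; -0.021 -0.031 0 0 0; -0.024 -0.036 0 0 0; -0.027 -0.041 0 0 0; -0.03 -0.046 0 0 0; -0.033 -0.05 0 0 0; -0.036 -0.054 0 0 0"
}}

```text
time: 3.42
position: [0.5454, -0.2446, 0.2056]
tool_rot: [0.978, 0.209, 0.0, 0.001]
ft_force: [0.8, -1.0, 1.0]
grip_width: 0.0002
grip_force: 1.0
```

Request:
{"method": "servo_tool", "body": {
  "moves": "-0.003 -0.004 0 0 0; -0.006 -0.008 0 0 0; -0.009 -0.012 0 0 0; -0.012 -0.017 0 0 0; -0.015 -0.022 0 0 0; -0.018 -0.027 0 0 0; -0.021 -0.031 0 0 0; -0.024 -0.035 0 0 0; -0.027 -0.039 0 0 0; -0.03 -0.043 0 0 0"
}}

```text
time: 4.25
position: [0.5001, -0.2172, 0.2051]
tool_rot: [0.978, 0.209, -0.0, -0.0]
ft_force: [1.6, -0.1, 0.4]
grip_width: 0.0004
grip_force: 0.8
```

Request:
{"method": "servo_tool", "body": {
  "moves": "-0.003 -0.005 0 0 0; -0.006 -0.01 0 0 0; -0.009 -0.014 0 0 0; -0.012 -0.018 0 0 0; -0.015 -0.022 0 0 0; -0.018 -0.026 0 0 0; -0.02 -0.029 0 0 0; -0.02 -0.029 0 0 0"
}}

```text
time: 4.92
position: [0.4693, -0.1985, 0.2052]
tool_rot: [0.978, 0.209, -0.001, -0.001]
ft_force: [0.1, 0.5, 1.2]
grip_width: 0.0006
grip_force: 0.1
```

Run:
```python
from meas import *
o=get_obs();print(o['time'],o['position'],o['ft_force'])
im=cams.camera("scene");cv2.imwrite('pics/s3.png',cv2.resize(im[130:270,100:300],None,fx=4,fy=4,interpolation=cv2.INTER_CUBIC))
```

```text
4.9167 [ 0.46934795 -0.19848432  0.20518137] [0.08662113 0.45601181 1.21316182]
```

View pics/s3.png

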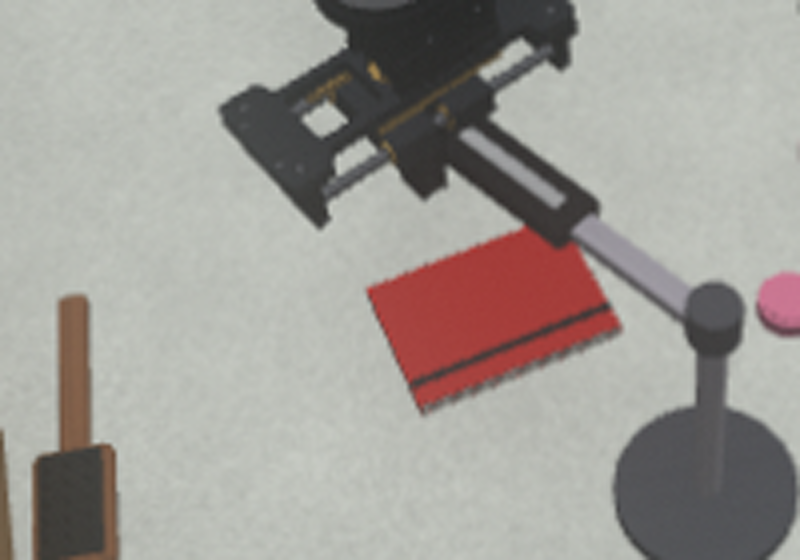

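The arm has swung and the force is small. I'll back straight off the head, rise, then measure.

Request:
{"method": "servo_tool", "body": {
  "moves": "0.001 0.01 0 0 0; 0.003 0.025 0 0 0; 0.005 0.04 0 0 0; 0.007 0.06 0 0 0; 0.007 0.07 0 0 0; 0.007 0.07 -0.03 0 0; 0.007 0.07 -0.06 0 0; 0.007 0.07 -0.1 0 0; 0.007 0.07 -0.12 0 0; 0.007 0.07 -0.12 0 0"
}}

```text
time: 5.8
position: [0.5077, -0.2623, 0.3308]
tool_rot: [0.978, 0.209, 0.003, 0.004]
ft_force: [0.9, 0.1, 0.7]
grip_width: 0.0006
grip_force: 0.0
```

Run:
```python
from meas import *
o=get_obs();print(o['time'],o['position'],o['ft_force'])
for n in("scene","side"):
    im=cams.camera(n);cv2.imwrite(f'pics/{n}4.png',im)
    m=cams.camera_model(n)
    # predicted head for several angles
    for a in(.95,1.03,1.1): 
        P=[(.622-r*np.sin(a),-.068-r*np.cos(a),.213) for r in(.1,.19,.28)];print(n,a,proj(m,P).round(0).tolist())
im=cv2.imread('pics/scene4.png')
hsv=cv2.cvtColor(im,cv2.COLOR_BGR2HSV)
k=cv2.inRange(hsv,(172,140,50),(180,255,255));k[:170]=0;k[250:]=0;k[:,:180]=0;k[:,270:]=0
c=max(cv2.findContours(k,0,2)[0],key=cv2.contourArea)
print([plane(cams.camera_model("scene"),p,.014)[:2].round(3).tolist() for p in cv2.boxPoints(cv2.minAreaRect(c))])
cv2.imwrite('pics/s4.png',cv2.resize(im[110:250,130:330],None,fx=4,fy=4,interpolation=cv2.INTER_CUBIC))
```

```text
5.8 [ 0.50772212 -0.26229187  0.3307891 ] [0.87699651 0.05132857 0.71303093]
scene 0.95 [[242.0, 185.0], [213.0, 166.0], [185.0, 148.0]]
scene 1.03 [[245.0, 182.0], [217.0, 162.0], [191.0, 143.0]]
scene 1.1 [[247.0, 181.0], [221.0, 159.0], [197.0, 139.0]]
side 0.95 [[262.0, 161.0], [297.0, 164.0], [333.0, 167.0]]
side 1.03 [[262.0, 163.0], [297.0, 167.0], [333.0, 172.0]]
side 1.1 [[261.0, 164.0], [296.0, 170.0], [333.0, 176.0]]Traceback (most recent call last):
  File "<stdin>", line 12, in <module>
ValueError: max() iterable argument is empty
```

Run:
```python
from meas import *
im=cv2.imread('pics/scene4.png')
a=cv2.resize(im[120:240,150:310],None,fx=4,fy=4,interpolation=cv2.INTER_CUBIC)
b=cv2.resize(cv2.imread('pics/side4.png')[125:265,190:350],None,fx=3,fy=3,interpolation=cv2.INTER_CUBIC)
k=np.zeros((480,640,3),np.uint8);k[:]=a;cv2.imwrite('pics/s4.png',k);cv2.imwrite('pics/d4.png',b)
p=im.astype(int);r=((p[...,2]>1.8*p[...,1])&(p[...,2]>70)).astype(np.uint8);r[:170]=0;r[250:]=0;r[:,:180]=0;r[:,270:]=0
c=max(cv2.findContours(r,0,2)[0],key=cv2.contourArea)
m=cams.camera_model("scene")
w=np.array([plane(m,q,.014)[:2] for q in c[:,0].astype(float)],np.float32)
print(cv2.minAreaRect(w))
```

```text
((0.4428076148033142, -0.170418381690979), (0.08430458605289459, 0.14636467397212982), 8.84318733215332)
```

View pics/s4.png

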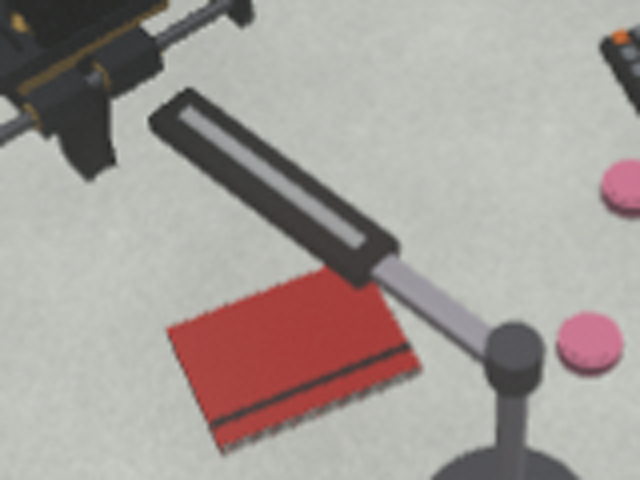

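The fingers have left the head. Its top runs from (192,146) to (244,185), centred near (218,165). That gives an angle of about 1.0 and a head centre of about (0.462, -0.171), within 1 cm of the notebook centre. Next, travel high to above the amber switch at (0.479, 0.119).

Request:
{"method": "servo_tool", "body": {
  "moves": "0.005 -0.015 0 0 0; 0.015 -0.042 0 0 0; 0.025 -0.07 0 0 0; 0.035 -0.098 0 0 0; 0.045 -0.126 0 0 0; 0.055 -0.154 0 0 0; 0.065 -0.182 0 0 0; 0.075 -0.21 0 0 0; 0.085 -0.238 0 0 0; 0.095 -0.266 0 0 0"
}}

```text
time: 6.73
position: [0.481, 0.0239, 0.3231]
tool_rot: [0.978, 0.209, -0.003, -0.001]
ft_force: [0.2, 0.6, -0.2]
grip_width: 0.0001
grip_force: 0.0
```

Request:
{"method": "servo_tool", "body": {
  "moves": "0.01 -0.028 0 0 0; 0.02 -0.056 0 0 0; 0.028 -0.08 0 0 0; 0.034 -0.094 0 0 0; 0.034 -0.094 0 0 0; 0.034 -0.094 0.03 0 0; 0.034 -0.094 0.06 0 0; 0.034 -0.094 0.09 0 0; 0.034 -0.094 0.11 0 0; 0.034 -0.094 0.11 0 0"
}}

```text
time: 7.57
position: [0.4712, 0.1206, 0.2102]
tool_rot: [0.978, 0.209, -0.007, -0.001]
ft_force: [-0.1, -0.8, 0.8]
grip_width: 0.0004
grip_force: 0.0
```

Run:
```python
from meas import *
o=get_obs();p=o['position'];print(o['time'],p,o['tool_rot'],o['ft_force'])
im=cams.camera("scene");cv2.imwrite('pics/s5.png',im)
w=np.array([.479-p[0],.119-p[1],.062-p[2]]);from scipy.spatial.transform import Rotation as R
print("tool shift",R.from_quat(o['tool_rot']).inv().apply(w).round(4))
for n in("scene","wrist"):
    im=cams.camera(n);m=cams.camera_model(n)
    for c,a in blobs(im,(3,120,60),(18,255,255),60):
        q=plane(m,c,.018)
        if np.hypot(q[0]-.479,q[1]-.119)<.05: print(n,c,a,q)
```

```text
7.5667 [0.47124063 0.12058134 0.21024414] [ 0.97796624  0.2086543  -0.00664228 -0.00113929] [-0.05206243 -0.77047027  0.82741835]
tool shift [0.0083 0.0054 0.1481]
scene [323.4 187.5] 125 [0.47935679 0.11905092 0.018     ]
wrist [259.8 171.2] 858 [0.48131445 0.11917033 0.018     ]
```

View pics/s5.png

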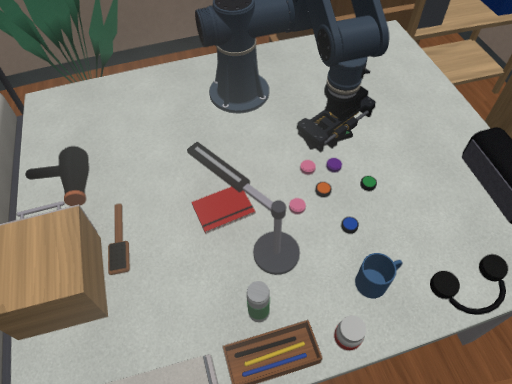

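Amber switch is confirmed by the wrist camera (0.481, 0.119). The lamp stands over the notebook, with nothing disturbed. I'll descend part-way and check the settled pose.

Request:
{"method": "servo_tool", "body": {
  "moves": "0.003 0.002 0.02 0 0; 0.005 0.003 0.04 0 0; 0.005 0.003 0.06 0 0; 0.005 0.003 0.08 0 0; 0.005 0.003 0.095 0 0; 0.005 0.003 0.11 0 0; 0.005 0.003 0.12 0 0; 0.005 0.003 0.12 0 0; 0.005 0.003 0.12 0 0"
}}

```text
time: 8.47
position: [0.4826, 0.1203, 0.0959]
tool_rot: [0.978, 0.209, 0.001, 0.0]
ft_force: [0.0, -1.2, -0.8]
grip_width: 0.0005
grip_force: 0.0
```

Request:
{"method": "servo_tool", "body": {
  "moves": "-0.001 0 0.01 0 0; -0.002 0 0.02 0 0; -0.002 0 0.03 0 0; -0.002 0 0.033 0 0; -0.002 0 0.033 0 0; -0.002 0 0.033 0 0; -0.002 0 0.033 0 0; -0.002 0 0.033 0 0; -0.002 0 0.033 0 0; -0.002 0 0.033 0 0"
}}

```text
time: 9.3
position: [0.4803, 0.1196, 0.0625]
tool_rot: [0.978, 0.209, 0.0, 0.0]
ft_force: [-0.3, -0.0, -0.1]
grip_width: 0.0002
grip_force: 0.0
```

Request:
{"method": "servo_tool", "body": {
  "moves": "0 0 0 0 0; 0 0 0 0 0; 0 0 0 0 0; 0 0 0 0 0; 0 0 0 0 0; 0 0 0 0 0; 0 0 0 0 0; 0 0 0 0 0; 0 0 0 0 0; 0 0 0 0 0"
}}

```text
time: 10.13
position: [0.4801, 0.1196, 0.0622]
tool_rot: [0.978, 0.209, 0.0, 0.0]
ft_force: [0.3, 0.3, 0.3]
grip_width: 0.0005
grip_force: 0.0
```

Request:
{"method": "servo_tool", "body": {
  "moves": "0 0 0 0 0; 0 0 0 0 0; 0 0 0 0 0; 0 0 0 0 0; 0 0 0 0 0; 0 0 0 0 0; 0 0 0 0 0; 0 0 0 0 0; 0 0 0 0 0; 0 0 0 0 0"
}}

```text
time: 10.97
position: [0.4801, 0.1195, 0.0622]
tool_rot: [0.978, 0.209, -0.0, -0.0]
ft_force: [-1.1, -0.9, 0.4]
grip_width: 0.0
grip_force: 0.0
```

Request:
{"method": "servo_tool", "body": {
  "moves": "0 0 0 0 0; 0 0 0 0 0; 0 0 0 0 0; 0 0 0 0 0; 0 0 0 0 0; 0 0 0 0 0; 0 0 0 0 0; 0 0 0 0 0; 0 0 0 0 0; 0 0 0 0 0"
}}

```text
time: 11.8
position: [0.4801, 0.1196, 0.0623]
tool_rot: [0.978, 0.209, 0.0, 0.0]
ft_force: [0.0, -1.0, 0.1]
grip_width: 0.0006
grip_force: 0.0
```

Request:
{"method": "servo_tool", "body": {
  "moves": "0 0 0 0 0; 0 0 0 0 0; 0 0 -0.02 0 0; 0 0 -0.05 0 0; 0 0 -0.08 0 0; 0 0 -0.11 0 0; 0 0 -0.14 0 0; 0 0 -0.15 0 0; 0 0 -0.15 0 0; 0 0 -0.15 0 0"
}}

```text
time: 12.63
position: [0.48, 0.1196, 0.2126]
tool_rot: [0.978, 0.209, 0.001, 0.0]
ft_force: [-0.4, 0.2, -0.5]
grip_width: 0.0006
grip_force: 0.0
```

Run:
```python
from meas import *
im=cams.camera("scene");a=cv2.imread('pics/s5.png')
d=(cv2.absdiff(im,a).max(2)>40);d[:170,280:]=0
print("changed pixels outside robot",d[120:].sum(),[(c,a) for c,a in blobs(im,(3,120,60),(18,255,255),60)][:6])
print(get_obs()['time'],job.hand_in())
```

```text
changed pixels outside robot 0 [(array([391.7,   3.5]), np.int32(120)), (array([400.5,  16.3]), np.int32(212)), (array([439.8,  39.8]), np.int32(376)), (array([262.5,  39.5]), np.int32(75)), (array([198.7,  51.6]), np.int32(219)), (array([168.6,  56.9]), np.int32(105))]
the job is handed in; nothing more can be done
12.6833 None
```

The job is handed in at 12.7 s with no verdict returned: by my measurements the lamp head is within about 1 cm of the notebook's centre, the fingertips held about 25 mm above the amber switch for just over 3 s, and nothing else moved.

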